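Free the inspection shuttle and hold it on its stop

ROBOT

A 7-joint arm with a two-finger parallel gripper is mounted at the origin on the work surface. World frame = base frame: x ahead of the robot, y to its left, z up, the work surface at z = 0. Lengths are in mm, angles in rad, forces in N, time in s.
With the tool pointing down it reaches from about 425 to 950 mm from the base axis. Payload 4.7 kg.
Tool frame: the origin (TCP) lies midway between the tips of the shut fingers; the grasp point (between the pads) lies 19 mm behind it; z points along the fingers, y is the line along which they close (so a half turn about z gives the same grasp; the last joint's range is limited). The gripper opens to 87 mm and grips with 3 to 60 N. Pads are 19 mm wide; open, the fingers measure 117 mm over their backs; the gripper's body (75 mm by 190 mm) begins 51 mm behind the grasp point.
Start: joints at [1.304, 0.469, -0.049, 1.532, 0.024, 1.141, -0.082], TCP at [159.053, -656.012, 222.573] pointing down, gripper open.
Joint ranges: [-2.59, 2.59], [-0.33, 1.99], [-1.39, 1.29], [0.1, 2.45], [-1.04, 4.18], [0.21, 1.99], [-2.66, 2.66]. Speed limits (rad/s): [2.57, 2.57, 3.14, 3.14, 3.14, 3.14, 3.14].

INTERFACE

Orientations are given as a unit quaternion [w, x, y, z].
In Python, from plant import bot, optics, ticket gives the robot as it stands. The module is installed in compiled form; this text tells all that it offers.
- The arm moves only by the tool arm_command, never from a script. Its arguments are lists of equal length, an entry for each row: "slide": the shift along the tool's x, y, z in cm, a list of three; "delta_rot": the turn, a rotation vector about the tool's x, y, z in degrees, a list of three. In form: {"slide": [[dx, dy, dz], ...], "delta_rot": [[rx, ry, rz], ...]}. A call has 1 to 20 rows; each row is the pose to reach, as a shift and turn from the pose commanded when the call began, along the tool's axes at that moment; what a row does not reach only later rows make up. A row lasts 1/12 s, in which the tool goes at most 41.7 mm and 7.16 degrees, less where a joint would pass 70% of its speed; a pose out of reach is approached as far as the arm can. A call with a gripper value outside its range is refused whole. "hand" is the opening, from 0 (shut) to 1 (fully open), set as the call begins (left out, the last holds). The fingers move at their own pace and stop on an object; "force" is the grip in N (left out, the last holds). Time passes only in rows, so rows that repeat a pose let the fingers close. It gives the time, the measured TCP pose, the force, the opening and the grip force at its end, in the units of the state.
- bot.observe(): the state, without advancing time (a new reading comes with each control period).
- optics.snapshot(name): name is "scene" or "top" or "wrist"; returns the picture (480x640x3 uint8, blue, green, red); there is no depth.
- optics.get_calibration(name): a dict with "fx", "fy", "cx", "cy" (pixels), "extrinsics" (4x4, takes a point from camera to world coordinates). Camera axes: x right, y down, z forward; pixel columns grow to the right and rows downward; lengths in mm; the calibration is good to about 2 mm. A picture is of the moment at which its call begins: read the wrist's pose just before it. get_calibration takes no time and is no camera call; for the wrist camera it gives the pose at the moment of the call.
- ticket.hand_in(): hands the job in; it is judged then, once.
The state is a dict: "clock": time; "qpos": joint angles; "qvel": joint speeds; "joint_torque": joint torques, N m; "position": TCP position; "orientation": TCP orientation; "ft_force": force on the tool from outside, world axes, zero at the start; "ft_torque": the same for the moment, N m; "finger_gap": finger opening in mm; "grip_force": force on a finger pad.
Only numpy, scipy, OpenCV 4.12 (cv2) and the standard library are available. Lean on these libraries where they do the work, as an engineer would, in place of code of your own. Each camera call takes 0.05 s, during which the arm holds its last target. There are 200 camera calls.

TASK

On the assembly bench, flip the cam lever of the inspection fixture fully over to its open side (outwards, away from the shuttle) so that its nose lifts off the shuttle and frees it. Then, with the fingers on the shuttle's black post, push the shuttle along its guides against the sprung plunger until it is hard against the two stop blocks, and keep it pressed there with a light, steady push: the program finishes while still holding it. Leave the tray, the jar and the brush alone.

Things in the scene. Friction and masses are not known exactly. Their poses are not given: they have to be found in the camera images.
- fixture: Fixed aluminium fixture plate 340 x 150 x 12 mm bolted to the bench. Origin: centre of its underside, on the bench; x along the guides towards the plunger (the pushing direction), y to the lever's side, z up. Two guide rails with lips (tops 31.5 mm above the bench, x -100 to 55 mm) let the shuttle slide only along x. Rear bar across the guides at x = -93 mm, top 22 mm above the bench
- shuttle: Loose aluminium slide plate 100 (x) x 56 (y) x 14 mm, about 0.3 kg, captive in the guides, top 26 mm above the bench. Origin: centre of its underside; axes as the fixture's. Two lugs on it (x = 9 and 31, y = 14 mm, tops 40 mm above the bench) have the lever's nose between them while locked. It starts at about x = -30 mm of the fixture, 45 mm from the stop: 30 free, 15 against the plunger
- post_top (a point): Centre of the top of the shuttle's upright black post, 68 mm above the bench. The post is 14 mm thick (x), 30 mm wide (y), 42 mm high, on the shuttle's centre line near its rear end (x = -36 mm from the shuttle's origin)
- shuttle_front (a point): Middle of the front face (+x end) of the shuttle, 36 mm above the bench, on a raised bumper 42 mm wide whose top is 46 mm above the bench; it meets the plunger and then the stop blocks
- stop_face (a point): Point midway between the rear faces of the two stop blocks, 36 mm above the bench; x as the fixture's. The shuttle is home when shuttle_front reaches it
- stop_block: The hard stop: two fixed dark steel blocks 17 x 14 x 34 mm (tops 46 mm above the bench), 22 mm apart, either side of the plunger. Origin: same as the fixture's
- lock_lever (a joint): Cam lever angle in rad: 0 = locked (handle upright, nose flat between the shuttle's lugs), grows as the handle is flipped sideways to the fixture's +y, 1.35 = end of its travel. The nose clears the lugs from 0.5 on; open from 0.9 on. It stays where it is left (friction 0.1 N m, about 2 N on the handle)
- lever_pivot (a point): Pivot of the cam lever beside the +y guide rail, 36 mm above the bench, axis along the fixture's x. The lever is a right-angled crank: a handle rod 10 mm thick, 75 mm long, upright when locked, and a 10 mm wide nose, 42 mm long, that points to the fixture's -y when locked and rises as the handle goes to +y
- lever_knob (a point): Centre of the black ball (20 mm across) at the end of the lever's handle, 75 mm from the pivot; straight above it when locked (111 mm above the bench)
- plunger (a joint): Travel of the sprung plunger in m: 0 = fully out, 0.015 when the shuttle is on the stop. It pushes back along the fixture's -x with 3.6 N at first touch and 7.2 N at the stop; let go, it drives the shuttle back. The guides are slippery: the shuttle needs up to about 11 N to get home; 12 to 25 N in all is a good push, over 40 N on the stop is too much
- plunger_nose (a point): Round tip of the steel plunger (10 mm rod) on the fixture's centre line, 36 mm above the bench; fully out it stands 15 mm proud of the stop faces. Behind it the grey plunger housing, 60 x 50 mm, its top 56 mm above the bench
- tile_tray: Bystander: clear tray with compartments, 150 x 100 x 22 mm, on the bench on the fixture's -y side; origin: centre of its underside
- jar: Bystander: amber jar with a white cap, 52 mm across, 60 mm high; origin: centre of its underside
- brush: Bystander: small brush 150 mm long lying on the bench on the fixture's +y side; origin: its underside
Mind the look-alikes: they are no part of the job. There is more than one size of the shuttle; the one meant has the size given above.

How it is judged:
By the outcome, as a careful person would: the job done as asked, in the order asked, and still so for the second after the job is handed in, while the arm keeps its last pose, push and grip.
It also fails if it takes over 51 s, if anything falls off the work surface, if the arm or the gripper's body presses on something with over 40 N, if the wrist force passes 120 N, or if a joint passes its speed limit or range.

## Working session

There is one attempt and no reset: what is moved stays moved. The work goes in short steps, Python scripts to look and compute and a tool call to move; the robot and the scene stay as the last step left them, time stands still between calls to the robot, and variables do not carry over. Pictures are saved under pics/ and viewed, at most 10 in all, crops included, and the job is handed in when it is done.

Besides the shell and the picture viewer there is one more tool, called after "Call:" as name(argument=value, ...) on one line, values as JSON. arm_command: Moves the arm, as the interface text tells. Its arguments: {"type":"object","properties":{"slide":{"type":"array"},"delta_rot":{"type":"array"},"hand":{"type":"number"},"force":{"type":"number"}},"required":["slide","delta_rot"]}

```bash
mkdir -p pics; python3 - <<'E'
from plant import bot,optics
import cv2,numpy as np
s=bot.observe();print(s['clock'],s['position'],s['orientation'],s['finger_gap'])
for n in("scene","top"):
    cv2.imwrite(f"pics/{n}0.png",optics.snapshot(n));c=optics.get_calibration(n);print(n,c['fx'],c['cx'],c['cy'],np.round(c['extrinsics'],3).tolist())
E
```

```text
0.0 [ 158.88980172 -655.42242328  221.4935605 ] [-9.56362009e-04  9.92934665e-01  1.18658394e-01 -1.49663219e-04] 86.87750965874626
scene 603.0594487302728 319.2917865310003 244.60866639852543 [[-0.588, 0.691, -0.42, 1124.089], [0.809, 0.504, -0.304, 467.195], [0.001, -0.519, -0.855, 1172.535], [0.0, 0.0, 0.0, 1.0]]
top 559.186375379571 319.9926069969881 240.9178323979773 [[-0.015, -0.993, 0.114, 474.92], [-1.0, 0.017, 0.014, 56.794], [-0.016, -0.114, -0.993, 1169.403], [0.0, 0.0, 0.0, 1.0]]
```

View pics/scene0.png

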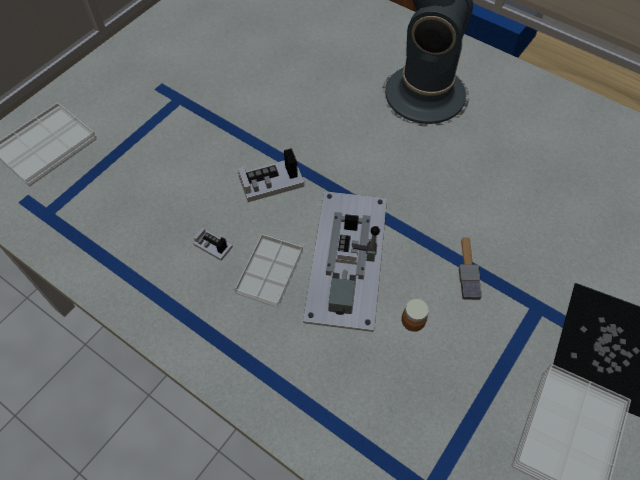

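View pics/top0.png

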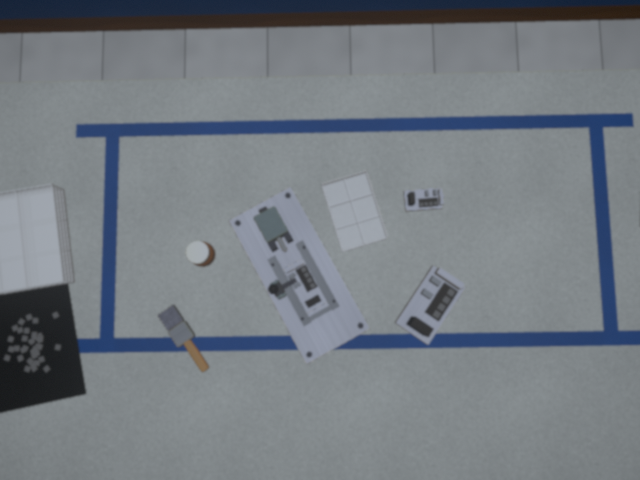

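The scene view shows the fixture at (345,260), with the knob at (375,231), the post at (351,222) and the plunger housing at (341,295). In the top view these are the fixture at (300,275), knob (275,289), post (313,301) and housing (270,225).

Things that could be taken for the shuttle, in top-view pixels:
- Shuttle in the fixture's guides, (308,290). This is my choice: it has the lever, guides and plunger.
- Large loose look-alike, (430,305).
- Small loose look-alike, (425,200).

I'll check the choice in one close crop.

```bash
python3 - <<'E'
import cv2,numpy as np
a=cv2.imread('pics/scene0.png')[185:335,295:395];b=cv2.imread('pics/top0.png')[185:365,225:370]
a=cv2.resize(a,(400,600),interpolation=cv2.INTER_CUBIC);b=cv2.resize(b,None,fx=400/145,fy=400/145,interpolation=cv2.INTER_CUBIC)
b=cv2.copyMakeBorder(b,0,600-b.shape[0],0,0,cv2.BORDER_CONSTANT)
cv2.imwrite('pics/crop.png',np.hstack([a,b]))
E
```

```text
(no output)
```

View pics/crop.png

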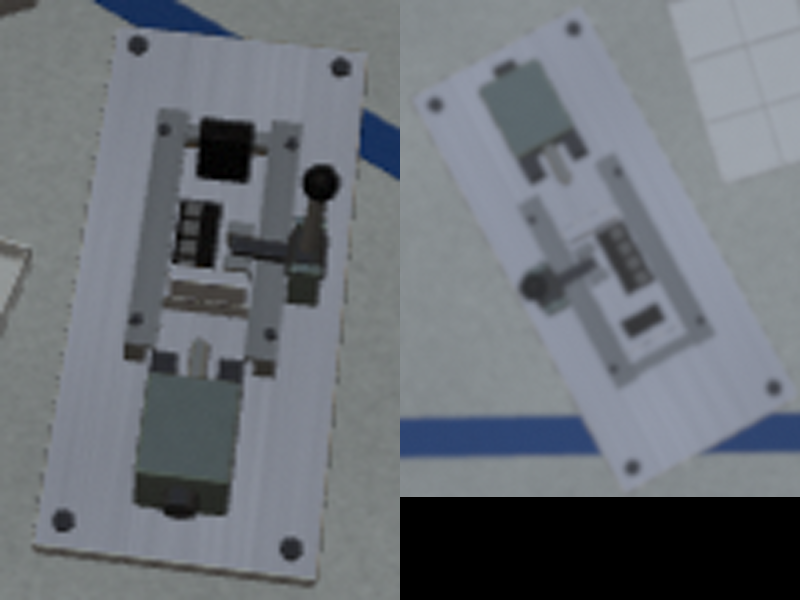

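The crop confirms the choice: a captive shuttle in the guides with the upright black post, the lever nose between the lugs, and the plunger ahead. The four corner bolts, the knob and the post are all visible in both views, so I'll triangulate them.

```bash
cat > h.py <<'E'
from plant import bot,optics
import cv2,numpy as np
from scipy.spatial.transform import Rotation as R
def ray(c,p):
    E=np.array(c['extrinsics']);d=E[:3,:3]@np.array([(p[0]-c['cx'])/c['fx'],(p[1]-c['cy'])/c['fy'],1]);return E[:3,3],d/np.linalg.norm(d)
def tri(rs):
    A=sum(np.eye(3)-np.outer(d,d) for o,d in rs);b=sum((np.eye(3)-np.outer(d,d))@o for o,d in rs)
    x=np.linalg.solve(A,b);return x,[np.linalg.norm(np.cross(x-o,d)) for o,d in rs]
def onz(r,z): return r[0]+r[1]*(z-r[0][2])/r[1][2]
E
python3 - <<'E'
from h import *
S,T=optics.get_calibration('scene'),optics.get_calibration('top')
P={'b_r-':((138,45),(373,388)),'b_r+':((341,67),(232,467)),'b_f-':((63,520),(173,28)),'b_f+':((291,548),(35,104)),'knob':((320,182),(136,286)),'post':((226,133),(243,321))}
X={}
for k,(s,t) in P.items():
    r=[ray(S,(295+s[0]/4-.4,185+s[1]/4-.4)),ray(T,(225+t[0]/2.7586-.3,185+t[1]/2.7586-.3))]
    X[k],e=tri(r);z={'b':12,'k':111,'p':68}[k[0]]
    print(k,X[k].round(1),np.round(e,1),onz(r[0],z)[:2].round(1),onz(r[1],z)[:2].round(1))
c=sum(X[k] for k in P if k[0]=='b')/4; f=(X['b_f-']+X['b_f+']-X['b_r-']-X['b_r+'])[:2];yaw=np.arctan2(f[1],f[0])
print('fix',c,np.degrees(yaw))
F=np.array([[np.cos(yaw),np.sin(yaw)],[-np.sin(yaw),np.cos(yaw)]])
for k in X: print(k,(F@(X[k]-c)[:2]).round(1))
s=bot.observe();M=R.from_quat(np.roll(s['orientation'],-1)).as_matrix();print(M.round(3))
C=optics.get_calibration('wrist');print(np.round(np.linalg.inv(np.block([[M,s['position'][:,None]],[np.zeros((1,3)),1]]))@C['extrinsics'],3),C['fx'])
E
```

```text
b_r- [432.5  -5.8  14.7] [0.3 0.3] [430.7  -6.6] [432.6  -6.3]
b_r+ [376.2  99.7  15.8] [0.9 0.9] [373.3  99.2] [376.4  99.1]
b_f- [705.5 140.4  15.3] [0.8 0.8] [703.9 140.1] [706.6 139.9]
b_f+ [648.7 245.7  15.6] [1.1 1.1] [646.6 245.9] [649.8 245.4]
knob [506.8 160.9 111.9] [1.5 1.5] [505.5 161.8] [507.7 159.7]
post [482.7  88.5  65.1] [0.6 0.6] [484.1  90. ] [483.   87.9]
fix [540.72291001 119.97328921  15.3509785 ] 28.18038016236416
b_r- [-154.8  -59.8]
b_r+ [-154.6   59.8]
b_f- [154.9 -59.8]
b_f+ [154.5  59.8]
knob [-10.6  52. ]
post [-66.   -0.3]
[[ 0.972  0.236 -0.   ]
 [ 0.236 -0.972  0.002]
 [-0.    -0.002 -1.   ]]
[[ 1.00000e-03 -9.71000e-01 -2.40000e-01  6.51420e+01]
 [ 1.00000e+00  1.00000e-03  1.00000e-03 -3.30000e-02]
 [-1.00000e-03 -2.40000e-01  9.71000e-01 -1.62274e+02]
 [ 0.00000e+00  0.00000e+00  0.00000e+00  1.00000e+00]] 347.6005557959088
```

```bash
cat >> h.py <<'E'
FO=np.array([540.5,120.]);YAW=np.radians(28.2);cy,sy=np.cos(YAW),np.sin(YAW)
def fw(x,y,z): return np.array([FO[0]+x*cy-y*sy,FO[1]+x*sy+y*cy,z])
def fx(p): d=np.array(p)[:2]-FO;return np.array([d[0]*cy+d[1]*sy,-d[0]*sy+d[1]*cy,p[2]])
def rel(p0,q0,ws):
    r=R.from_quat(np.roll(q0,-1))
    for w in ws: print(w.round(0),(r.inv().apply(w-p0)/10).round(2))
E
python3 - <<'E'
from h import *
s=bot.observe();M=R.from_quat(np.roll(s['orientation'],-1))
rel(np.array([159.05,-656,222.6]),s['orientation'],[np.array([450,-300,200.]),fw(-10.6,15,140)])
D=np.array([[cy,sy,0],[sy,-cy,0],[0,0,-1]]).T;print((M.inv()*R.from_matrix(D)).as_rotvec(degrees=True))
E
```

```text
[ 450. -300.  200.] [ 36.66 -27.74   2.31]
[524. 128. 140.] [ 53.95 -67.6    8.38]
[-1.02298938e-01 -1.01284357e-02 -1.45752979e+01]
```

Call:
arm_command(slide=[[36.7,-27.7,2.3],[36.7,-27.7,2.3],[36.7,-27.7,2.3],[36.7,-27.7,2.3],[36.7,-27.7,2.3],[36.7,-27.7,2.3],[36.7,-27.7,2.3],[36.7,-27.7,2.3],[36.7,-27.7,2.3],[36.7,-27.7,2.3],[36.7,-27.7,2.3],[36.7,-27.7,2.3],[54,-67.6,6],[54,-67.6,6],[54,-67.6,6],[54,-67.6,6],[54,-67.6,6],[54,-67.6,6],[54,-67.6,6],[54,-67.6,6]], delta_rot=[[0,0,-5],[0,0,-10],[0,0,-14.6],[0,0,-14.6],[0,0,-14.6],[0,0,-14.6],[0,0,-14.6],[0,0,-14.6],[0,0,-14.6],[0,0,-14.6],[0,0,-14.6],[0,0,-14.6],[0,0,-14.6],[0,0,-14.6],[0,0,-14.6],[0,0,-14.6],[0,0,-14.6],[0,0,-14.6],[0,0,-14.6],[0,0,-14.6]], hand=0)

```text
clock: 1.77
position: [506.8, 28.5, 171.0]
orientation: [0.0, 0.97, 0.244, -0.0]
ft_force: [1.3, 0.4, -0.4]
finger_gap: 0.4
grip_force: 0.0
```

Call:
arm_command(slide=[[0,0,0],[0,0,0],[0,0,0]], delta_rot=[[0,0,0],[0,0,0],[0,0,0]])

```text
clock: 2.02
position: [506.8, 26.2, 170.9]
orientation: [0.0, 0.97, 0.244, -0.001]
ft_force: [-0.5, 0.2, 0.8]
finger_gap: 0.4
grip_force: 0.0
```

```bash
python3 - <<'E'
from h import *
s=bot.observe();cv2.imwrite('pics/w1.png',optics.snapshot('wrist'));print(s['clock'],s['position'],fx(s['position']),R.from_quat(np.roll(s['orientation'],-1)).as_matrix().round(3).tolist())
C=optics.get_calibration('wrist')
def px(p):
    E=np.linalg.inv(C['extrinsics']);q=E[:3,:3]@p+E[:3,3];return (q[:2]/q[2]*C['fx']+[C['cx'],C['cy']]).round(0)
print('knob',px(fw(-10.6,52,111)),'post',px(fw(-66,0,68)),'postrear',px(fw(-73,0,68)))
E
```

```text
2.0167 [506.76724477  26.24879165 170.8998276 ] [-74.03099884 -66.68282427 170.8998276 ] [[0.881, 0.473, -0.001], [0.473, -0.881, -0.001], [-0.001, 0.0, -1.0]]
knob [126. 155.] post [232. 227.] postrear [232. 236.]
```

View pics/w1.png

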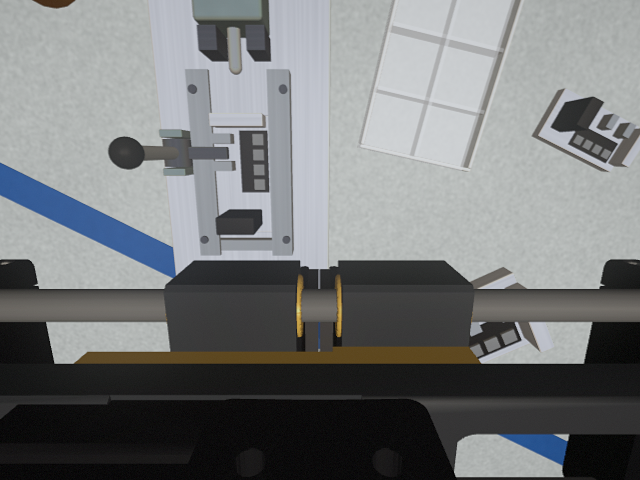

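The wrist view shows the knob at (126,153), predicted (126,155), and the post at (237,222). It agrees with the model. Next: approach the lever from inside and sweep it over along its arc.

Call:
arm_command(slide=[[3,-4,2],[6.3,-8.2,4],[6.3,-8.2,4],[6.3,-8.2,6],[6.3,-8.2,8],[6.3,-9.2,8],[6.3,-9.9,8],[6.3,-10.6,8],[6.3,-11.3,8.1],[6.3,-11.9,8.2],[6.3,-12.6,8.4],[6.3,-13.2,8.7],[6.3,-13.8,9.1],[6.3,-14.3,9.6],[6.3,-14.8,10.1],[6.3,-15.1,10.6],[6.3,-15.4,11.1],[6.3,-15.4,11.1]], delta_rot=[[0,0,0],[0,0,0],[0,0,0],[0,0,0],[0,0,0],[0,0,0],[0,0,0],[0,0,0],[0,0,0],[0,0,0],[0,0,0],[0,0,0],[0,0,0],[0,0,0],[0,0,0],[0,0,0],[0,0,0],[0,0,0]])

```text
clock: 3.57
position: [488.6, 192.9, 59.0]
orientation: [-0.0, 0.97, 0.244, -0.001]
ft_force: [-0.7, 0.2, -0.4]
finger_gap: 0.4
grip_force: 0.0
```

```bash
python3 - <<'E'
from h import *
s=bot.observe();print(s['clock'],fx(s['position']),s['ft_force'])
a=optics.snapshot('scene')[185:335,295:445];b=optics.snapshot('wrist')
a=cv2.resize(a,(450,450),interpolation=cv2.INTER_CUBIC);b=cv2.resize(b,(350,262));b=cv2.copyMakeBorder(b,0,188,0,0,cv2.BORDER_CONSTANT)
cv2.imwrite('pics/l1.png',np.hstack([a,b]))
E
```

```text
3.5667 [-11.25864357  88.78704307  58.96136614] [-0.68927976  0.23225162 -0.43115309]
```

View pics/l1.png

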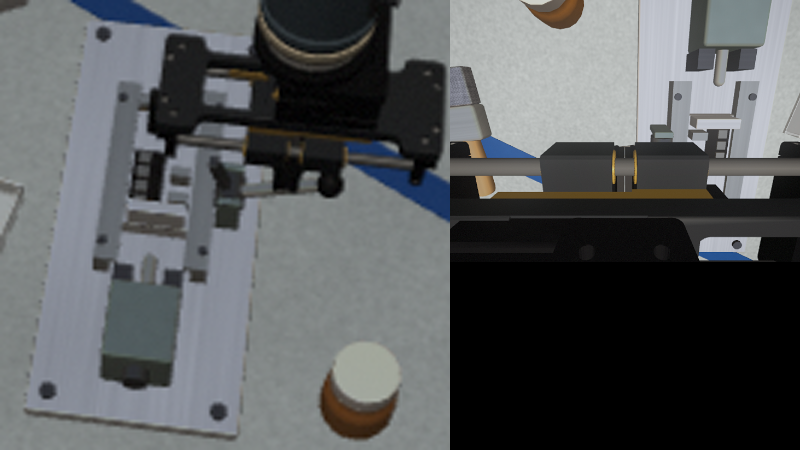

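The lever is over: the knob is at crop (330,183), scene (405,246), and the nose is lifted. I'll measure its angle.

```bash
python3 - <<'E'
from h import *
o,d=ray(optics.get_calibration('scene'),(295+330/3-.3,185+183/3-.3))
n=np.array([cy,sy,0]);p=o+d*(n@(fw(-10.6,0,0)-o))/(n@d);q=fx(p);print(q,np.arctan2(q[1]-52,q[2]-36),np.hypot(q[1]-52,q[2]-36))
E
```

```text
[-10.6        122.02342705  64.37756413] 1.1857653012003802 75.55505596491435
```

Call:
arm_command(slide=[[0,0,0.3],[0,-0.1,0.6],[0,-0.1,0.9],[0,-0.1,0.9]], delta_rot=[[0,0,0],[0,0,0],[0,0,0],[0,0,0]])

```text
clock: 4.0
position: [489.2, 193.5, 51.1]
orientation: [-0.0, 0.97, 0.244, -0.0]
ft_force: [-0.6, 0.5, 2.0]
finger_gap: 0.4
grip_force: 1.2
```

Call:
arm_command(slide=[[0,0,0.1],[0,0,0.2],[0,0,0.2]], delta_rot=[[0,0,0],[0,0,0],[0,0,0]])

```text
clock: 4.25
position: [489.3, 193.6, 50.4]
orientation: [0.0, 0.97, 0.244, 0.0]
ft_force: [-3.1, 0.4, 11.7]
finger_gap: 0.5
grip_force: 5.5
```

The end of travel is reached: 11.7 N with no further motion. Next: lift, go round behind the post and come down.

Call:
arm_command(slide=[[0,0.1,-3],[0,0.2,-6],[0,0.2,-8],[-3,2.5,-8],[-6,5,-8],[-8.9,7.5,-8],[-8.9,8.9,-8],[-8.9,8.9,-8],[-8.9,8.9,-5],[-8.9,8.9,-2],[-8.9,8.9,0.6],[-8.9,8.9,0.6],[-8.9,8.9,0.6]], delta_rot=[[0,0,0],[0,0,0],[0,0,0],[0,0,0],[0,0,0],[0,0,0],[0,0,0],[0,0,0],[0,0,0],[0,0,0],[0,0,0],[0,0,0],[0,0,0]])

```text
clock: 5.33
position: [452.2, 73.5, 42.6]
orientation: [-0.0, 0.97, 0.244, -0.001]
ft_force: [0.6, -0.0, 0.1]
finger_gap: 0.5
grip_force: 0.0
```

```bash
python3 - <<'E'
from h import *
s=bot.observe();print(s['clock'],fx(s['position']),s['ft_force'])
a=optics.snapshot('scene')[185:335,295:445];b=optics.snapshot('wrist')
a=cv2.resize(a,(450,450),interpolation=cv2.INTER_CUBIC);b=cv2.resize(b,(350,262));b=cv2.copyMakeBorder(b,0,188,0,0,cv2.BORDER_CONSTANT)
cv2.imwrite('pics/p1.png',np.hstack([a,b]))
E
```

```text
5.3333 [-99.7826161    0.72870257  42.55322252] [ 0.58019495 -0.03137457  0.09960601]
```

View pics/p1.png

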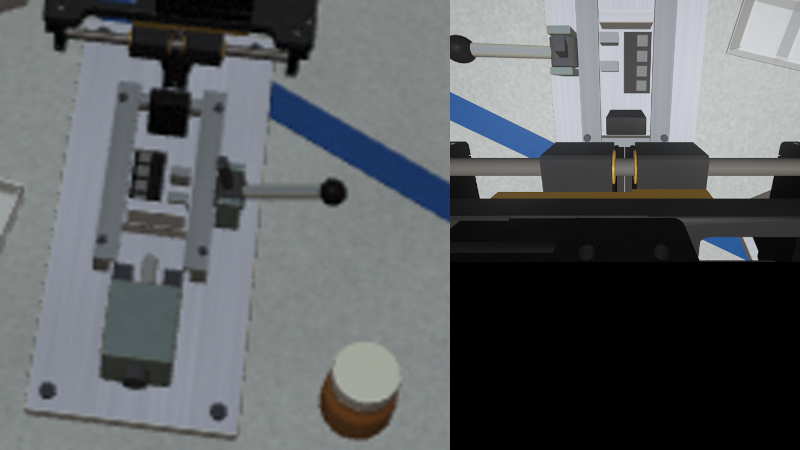

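The lever lies fully open, knob at crop (333,192), and the shut fingers stand centred behind the post. Next: push gently.

Call:
arm_command(slide=[[0.4,0,0],[0.8,0,0],[1.1,0,0],[1.4,0,0],[1.7,0,0],[2.0,0,0],[2.3,0,0],[2.6,0,0],[2.9,0,0],[3.2,0,0],[3.5,0,0],[3.8,0,0],[4.1,0,0],[4.4,0,0],[4.6,0,0],[4.8,0,0],[4.8,0,0],[4.8,0,0]], delta_rot=[[0,0,0],[0,0,0],[0,0,0],[0,0,0],[0,0,0],[0,0,0],[0,0,0],[0,0,0],[0,0,0],[0,0,0],[0,0,0],[0,0,0],[0,0,0],[0,0,0],[0,0,0],[0,0,0],[0,0,0],[0,0,0]])

```text
clock: 6.93
position: [494.3, 95.0, 43.0]
orientation: [0.0, 0.97, 0.244, -0.001]
ft_force: [-4.0, -1.1, 2.7]
finger_gap: 0.6
grip_force: 2.2
```

```bash
cat > f.py <<'E'
from h import *
s=bot.observe();print(s['clock'],fx(s['position']),'F',np.r_[s['ft_force'][:2]@[cy,sy],s['ft_force'][:2]@[-sy,cy],s['ft_force'][2]].round(1))
E
python3 f.py
```

```text
6.9333 [-52.54577895  -0.24767122  43.04590879] F [-4.   1.   2.7]
```

Call:
arm_command(slide=[[0.15,0,0],[0.3,0,0],[0.45,0,0],[0.6,0,0],[0.75,0,0],[0.9,0,0],[1.05,0,0],[1.05,0,0],[1.05,0,0]], delta_rot=[[0,0,0],[0,0,0],[0,0,0],[0,0,0],[0,0,0],[0,0,0],[0,0,0],[0,0,0],[0,0,0]])

```text
clock: 7.68
position: [502.6, 99.2, 43.0]
orientation: [0.001, 0.97, 0.244, -0.002]
ft_force: [-6.3, -3.5, 5.8]
finger_gap: 0.5
grip_force: 3.6
```

```bash
python3 f.py
```

```text
7.6833 [-43.24962495  -0.38045701  43.00625546] F [-7.3 -0.1  5.8]
```

Call:
arm_command(slide=[[0.1,0,0],[0.2,0,0],[0.3,0,0],[0.4,0,0],[0.4,0,0],[0.4,0,0]], delta_rot=[[0,0,0],[0,0,0],[0,0,0],[0,0,0],[0,0,0],[0,0,0]])

```text
clock: 8.18
position: [505.5, 100.8, 43.0]
orientation: [0.001, 0.97, 0.244, -0.003]
ft_force: [-7.5, -3.1, 7.0]
finger_gap: 0.5
grip_force: 4.3
```

```bash
python3 f.py
```

```text
8.1833 [-39.92452043  -0.40739327  42.98232173] F [-8.   0.8  7. ]
```

Call:
arm_command(slide=[[0.1,0,0],[0.2,0,0],[0.2,0,0],[0.2,0,0]], delta_rot=[[0,0,0],[0,0,0],[0,0,0],[0,0,0]])

```text
clock: 8.52
position: [507.0, 101.6, 42.9]
orientation: [0.001, 0.97, 0.244, -0.003]
ft_force: [-8.2, -4.2, 7.2]
finger_gap: 0.2
grip_force: 4.6
```

```bash
python3 f.py
```

```text
8.5167 [-38.25236932  -0.41490032  42.92157738] F [-9.2  0.1  7.2]
```

Call:
arm_command(slide=[[0.1,0,0],[0.2,0,0],[0.2,0,0],[0.2,0,0]], delta_rot=[[0,0,0],[0,0,0],[0,0,0],[0,0,0]])

```text
clock: 8.85
position: [507.0, 101.5, 42.6]
orientation: [0.002, 0.97, 0.243, -0.005]
ft_force: [-12.9, -5.3, 10.3]
finger_gap: 0.6
grip_force: 6.5
```

```bash
python3 f.py
```

```text
8.85 [-38.29147861  -0.42954672  42.60071747] F [-13.9   1.4  10.3]
```

The shuttle is on the stop: no more motion while the force rises. I'll add a little push and check that it holds.

Call:
arm_command(slide=[[0.1,0,0],[0.15,0,0],[0.15,0,0],[0.15,0,0],[0.15,0,0],[0.15,0,0],[0.15,0,0],[0.15,0,0]], delta_rot=[[0,0,0],[0,0,0],[0,0,0],[0,0,0],[0,0,0],[0,0,0],[0,0,0],[0,0,0]])

```text
clock: 9.52
position: [506.9, 101.5, 42.4]
orientation: [0.002, 0.97, 0.243, -0.007]
ft_force: [-13.8, -6.9, 12.6]
finger_gap: 0.7
grip_force: 7.9
```

```bash
python3 f.py; python3 - <<'E'
from h import *
a=optics.snapshot('scene')[185:335,295:445];b=optics.snapshot('wrist')
a=cv2.resize(a,(450,450),interpolation=cv2.INTER_CUBIC);b=cv2.resize(b[:262,150:500],None,fx=1,fy=1);b=cv2.copyMakeBorder(b,0,188,0,0,cv2.BORDER_CONSTANT)
cv2.imwrite('pics/p2.png',np.hstack([a,b]))
E
python3 f.py
```

```text
9.5167 [-38.30909036  -0.42265657  42.43280832] F [-15.4   0.4  12.6]
9.6167 [-38.29805459  -0.43064785  42.43624038] F [-15.4   0.   12.4]
```

View pics/p2.png

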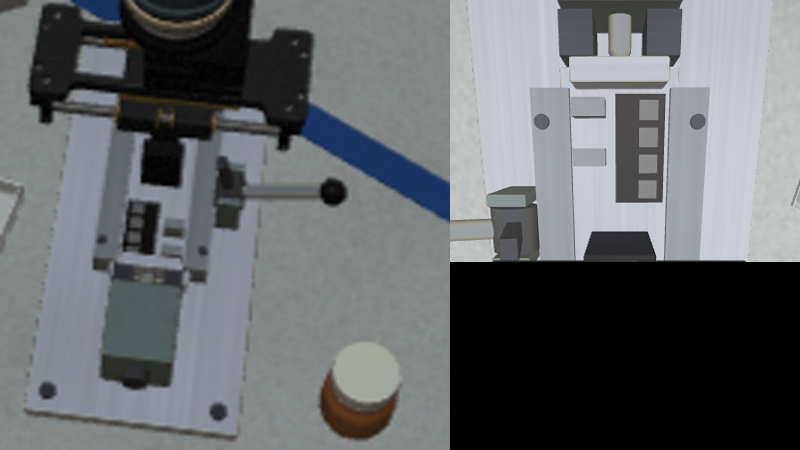

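The view shows the shuttle's bumper at (620,70) against both stop blocks, the lever fully open, and a steady push of 15.4 N. Handing in.

```bash
python3 -c "
from plant import ticket
print(ticket.hand_in())"
```

```text
the job is handed in; nothing more can be done
None
```

I flipped the cam lever fully open and pushed the shuttle by its post hard against both stop blocks, then handed the job in at about 9.6 s with a steady 15 N push still on it; the hand-in returned no verdict.

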